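Stand up the tipped pail and hang it on the hook

ROBOT

A 7-joint arm with a two-finger parallel gripper is mounted at the origin on the work surface. World frame = base frame: x ahead of the robot, y to its left, z up, the work surface at z = 0. Lengths are in mm, angles in degrees, forces in N, time in s.
With the tool pointing down it reaches from about 400 to 875 mm from the base axis. Payload 4.4 kg.
Tool frame: the origin (TCP) lies between the finger pads; the fingertips stand 19 mm ahead of it and the grasp point (between the pads) is the TCP (arm.tip_extent is the distance from the TCP to the fingertips, in mm); z points along the fingers, y is the line along which they close (so a half turn about z gives the same grasp; the last joint's range is limited). The gripper opens to 85 mm and grips with 20 to 120 N. Pads are 22 mm wide; open, the fingers measure 114 mm over their backs; the gripper's body (76 mm by 85 mm) begins 54 mm behind the grasp point. The pads swing forward as they close: fully open they stand 13 mm farther back than shut.
Start: joints at [62.349, 36.005, 2.206, 86.941, -1.547, 57.084, -1.146], TCP at [263.171, -594.356, 250.313] pointing down, gripper open.
Joint ranges: [-175.42, 175.42], [-21.48, 121.26], [-71.46, 75.88], [10.55, 141.38], [-63.04, 243.04], [13.31, 113.54], [-168.57, 168.57]. Speed limits (degrees/s): [147.25, 147.25, 180, 180, 180, 180, 180].

INTERFACE

Orientations are given as [roll, pitch, yaw] about the fixed x, y, z axes, in that order (R = Rz(yaw) Ry(pitch) Rx(roll)).
In Python, from bench import arm gives the robot as it stands.
- The arm moves only by the tool send_rows, never from a script. Its arguments are lists of equal length, an entry for each row: "claw": the closure, from 0 (fully open) to 1 (shut); "travel": the shift along the tool's x, y, z in cm, a list of three; "spin": the turn about the tool's z in degrees. In form: {"claw": [claw, ...], "travel": [[tx, ty, tz], ...], "spin": [spin, ...]}. A call has 1 to 8 rows; each row is the pose to reach, as a shift and turn from the pose commanded when the call began, along the tool's axes at that moment; what a row does not reach only later rows make up. A row lasts 1/8 s, in which the tool goes at most 62.5 mm and 10.7 degrees, less where a joint would pass 70% of its speed; a pose out of reach is approached as far as the arm can. A call with a gripper value outside its range is refused whole. The fingers move at their own pace and stop on an object; "force" is the grip in N (left out, the last holds). Time passes only in rows, so rows that repeat a pose let the fingers close. It gives the time, the measured TCP pose, the force, the opening and the grip force at its end, in the units of the state.
- arm.get_state(): the state, without advancing time (a new reading comes with each control period).
- arm.grab_frame(name): name is "scene" or "top" or "wrist"; returns a dict with "img" (384x512x3 uint8, red, green, blue), "range_z" (384x512 float32, mm along the optical axis (not along the pixel's ray), 0 where there is no reading), "fx", "fy", "cx", "cy" (pixels), "T" (4x4, takes a point from camera to world coordinates); the wrist camera has in their place "tool_from_camera" (4x4, takes a point from camera to tool coordinates, whose origin is the TCP and whose axes are the flange's). Camera axes: x right, y down, z forward; pixel columns grow to the right and rows downward; lengths in mm; the calibration is good to about 2 mm. A picture is of the moment at which its call begins: read the wrist's pose just before it.
- arm.sign_off(): hands the job in; it is judged then, once.
The state is a dict: "time": time; "joint_pos": joint angles; "joint_vel": joint speeds; "joint_efforts": joint torques, N m; "eef_pos": TCP position; "orientation": TCP orientation; "wrist_force": force on the tool from outside, world axes, zero at the start; "moment": the same for the moment, N m; "gripper_width": opening from 0.0 (shut) to 1.0 (fully open); "grasp_force": force on a finger pad.
Only numpy, scipy, OpenCV 4.12 (cv2) and the standard library are available. Lean on these libraries where they do the work, as an engineer would, in place of code of your own. Each camera call takes 0.05 s, during which the arm holds its last target. There are 200 camera calls.

TASK

The little square metal pail on the glazing table has been knocked over. Stand it upright in the middle of the round wooden bat and let go of it; then pick it up again and hang it by its handle in the hook of the stand, mouth up, hanging still. Leave everything else on the table where it is.

Things in the scene. Friction and masses are not known exactly. Their poses are not given: they have to be found in the camera images.
- pail: small square open pail of grey galvanised metal, 58 x 58 outside, 68 high to its rim, walls 2.5, about 0.18 to 0.36 kg, with a fixed stiff arch handle (139 high in all). Origin: centre of the underside; z towards mouth and handle, y along the handle's top bar. Starts lying flat on its side, +x face up (origin 29 above the table), mouth roughly towards +y, 50 to 97 degrees left of straight ahead
- pail_handle (a point): middle of the underside of the handle's top bar, on the pail's axis, 135 above its underside. The handle is a stiff rectangular arch of dark strap in the pail's y-z plane (x = 0): legs 10 wide (x), 4 thick, flush with the faces at y = +-29; straight bar 10 wide (x), 4 thick, its top at 139. Window under the bar: 50 wide (y), 67 high (z 68 to 135)
- bat: fixed round plywood bat (disc) lying flat on the table, 180 diameter, 12 thick. Origin: centre of its underside, on the table
- stand: fixed hook stand: wooden post 16 x 16, 250 tall, on a base plate 100 (x) x 120 (y) x 12, 32 of it in front of the post's axis. Origin: on the table, on the post's axis. One hook points along its -x, roughly to the robot: 9 mm round bar, centre line at height 234 at the post, falling to 220 at 72 in front, level to 88, then turned up to 246 at 112 in front
- hook_seat (a point): top of the hook's bar at its lowest, level part, 80 in front of the post's axis, 224.5 high; here the handle's bar comes to rest. Its axes are the stand's: x from the hook's tip towards the post, z up
- hook_tip (a point): topmost point of the hook's upturned end, 112 in front of the post's axis, 250.5 high; 26 above the seat
- animal_a: small clay animal on four legs, 50 long, 28 wide, 58 tall, between the pail's and the bat's places; a bystander, loose, origin at the centre of its underside
- animal_b: clay animal on four legs, 70 long, 35 wide, 74 tall; a bystander, loose, origin at the centre of its underside
- vase: square clay vase, 76 x 76 over its flutes, 130 tall; a bystander, loose, origin at the centre of its underside
- jar: closed cream jar, 72 diameter, 110 tall; a bystander, loose, origin at the centre of its underside
- bowl: clay bowl, 100 diameter, 50 tall; a bystander, loose, origin at the centre of its underside
- mug: clay mug, 76 diameter, 85 tall, handle at its +y; a bystander, loose, origin at the centre of its underside
- brush: brush lying along its x, 160 long, about 20 high; a bystander, loose, origin under its middle
Things that resemble listed ones, but are neither listed nor needed, are in the scene too. Of the things that look like the bat, take the one that is farthest to the robot's right at the start. What is shaped like the pail but yellow is not meant.

How it is judged (in metres and radians):
On the way:
1. the pail stands upright in the middle of the round bat (axis within 50 mm of its centre), at rest, let go (angle between pail's own z axis and vertical below 0.08 rad and horizontal distance between pail and bat below 0.05 m and z of pail in the frame of bat between 0.007 and 0.017 m and contact force between pail and the arm below 0.05 N and contact force between pail and the fingers below 0.05 N and linear speed of pail below 0.03 m/s and angular speed of pail below 0.3 rad/s), for 0.2 s.
At the end, for the whole second after the job is handed in: the pail hangs by its handle in the hook: the middle of the handle bar's underside is within -20 to +30 mm of the hook seat along the hook, 25 mm across it and about 15 mm in height, mouth up (tilt under 0.45 rad), its weight on the hook, let go and at rest; no bystander has moved more than 30 mm (x of pail_handle in the frame of hook_seat between -0.02 and 0.03 m and y of pail_handle in the frame of hook_seat between -0.025 and 0.025 m and z of pail_handle in the frame of hook_seat between -0.012 and 0.015 m and contact force between pail and stand above 0.8 N and angle between pail's own z axis and vertical below 0.45 rad and contact force between pail and the fingers below 0.05 N and linear speed of pail below 0.03 m/s and angular speed of pail below 0.3 rad/s); the robot touches nothing.
It fails at once if a bystander is moved more than 30 mm or knocked over (distance of any of animal_a, animal_b, vase, jar, bowl, mug, brush from where it was at the start of the episode above 0.03 m or angle between any of animal_a, animal_b, vase, jar, bowl, mug's own z axis and vertical above 0.6 rad).
It also fails if it takes over 64 s, if anything falls off the work surface, if the arm or the gripper's body presses on something with over 40 N, if the wrist force passes 120 N, or if a joint passes its speed limit or range.

## Working session

There is one attempt and no reset: what is moved stays moved. The work goes in short steps, Python scripts to look and compute and a tool call to move; the robot and the scene stay as the last step left them, time stands still between calls to the robot, and variables do not carry over. Pictures are saved under pics/ and viewed, at most 14 in all, crops included, and the job is handed in when it is done.

Besides the shell and the picture viewer there is one more tool, called after ">>>" as name([rows], argument=value, ...), one row to a line, values as JSON. send_rows: Moves the arm, as the interface text tells. Its arguments: {"type":"object","properties":{"claw":{"type":"array"},"travel":{"type":"array"},"spin":{"type":"array"},"force":{"type":"number"}},"required":["claw","travel","spin"]}

```bash
ls; mkdir -p pics; cat > h.py <<'E'
import numpy as np, cv2
from bench import arm
def save(name,f): cv2.imwrite(f'pics/{name}.png',cv2.cvtColor(f['img'],cv2.COLOR_RGB2BGR))
def cloud(f,T=None):
    z=f['range_z'].astype(float); h,w=z.shape
    u,v=np.meshgrid(np.arange(w),np.arange(h))
    P=np.stack([(u-f['cx'])/f['fx']*z,(v-f['cy'])/f['fy']*z,z],-1)
    T=f['T'] if T is None else T
    W=P@T[:3,:3].T+T[:3,3]; W[z==0]=np.nan
    return W
E
python3 - <<'E'
from h import *
s=arm.get_state(); print(s)
for n in ('scene','top'):
    f=arm.grab_frame(n); save(n+'0',f); np.savez(f'{n}0.npz',**f); print(n,f['T'].round(2).tolist(),f['fx'])
E
```

```text
pics
{'time': 0.0, 'joint_pos': array([62.34895394, 36.05855887,  2.20260712, 86.9979432 , -1.54706627,
       57.08359514, -1.14549018]), 'joint_vel': array([-0.03820426, -0.08239681,  0.00651924, -0.0364447 , -0.0570078 ,
       -0.06451793, -0.01265638]), 'joint_efforts': array([ 3.50054606e-04, -5.63399863e+01,  1.22587904e+00, -1.93447423e+01,
        1.08090937e-02,  1.05389755e-02,  4.12613559e-06]), 'eef_pos': array([ 262.92563401, -593.78700255,  249.38226272]), 'orientation': array([-1.79889593e+02,  1.44159980e-03,  2.38812879e+01]), 'wrist_force': array([ 0.51840302, -0.09630159,  0.745409  ]), 'moment': array([-0.04292093,  0.03582098, -0.02675756]), 'grasp_force': 0.0, 'gripper_width': 0.9995360685423111}
scene [[-0.84, 0.32, -0.43, 1143.39], [0.54, 0.49, -0.68, 884.22], [-0.01, -0.81, -0.59, 936.46], [0.0, 0.0, 0.0, 1.0]] 409.507266925565
top [[-0.02, -0.99, 0.12, 402.27], [-1.0, 0.02, 0.0, 3.54], [-0.01, -0.12, -0.99, 1418.33], [0.0, 0.0, 0.0, 1.0]] 402.80224148798163
```

View pics/scene0.png

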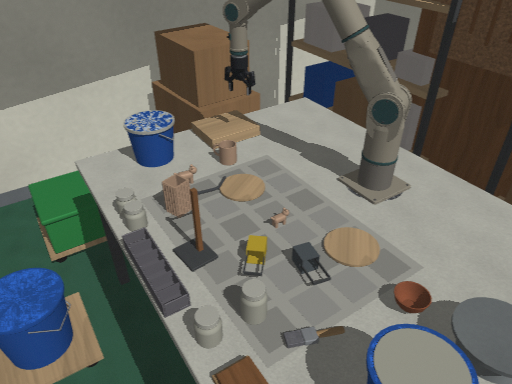

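View pics/top0.png

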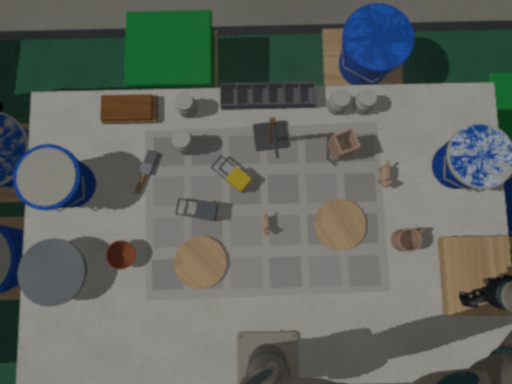

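The grey pail lies at top (200,209); the lookalike is the yellow pail at (237,178), which is not meant. Round bats are at (201,262) and (341,224), so I take the right one. There is also a square board at (475,270). The stand is at (271,135). Next I measure them and crop close.

```bash
python3 - <<'E'
from h import *
f=dict(np.load('top0.npz')); W=cloud(f); im=f['img']
def box(u0,u1,v0,v1): 
    m=np.zeros(W.shape[:2],bool); m[v0:v1,u0:u1]=1; return m
tz=np.nanmedian(W[280:300,150:380,2]); print('table z',tz)
# bat
m=box(300,385,185,262)&(abs(W[...,2]-12-tz)<5)
c,_=cv2.findContours(m.astype(np.uint8),cv2.RETR_EXTERNAL,cv2.CHAIN_APPROX_NONE)
hsv=cv2.cvtColor(im,cv2.COLOR_RGB2HSV)
mm=box(300,385,185,262)&(hsv[...,1]>70)
P=W[mm]; P=P[~np.isnan(P[:,0])]
c,r=cv2.minEnclosingCircle(P[:,:2].astype(np.float32)); print('bat',c,r,P.mean(0),np.median(P[:,2]))
def blob(name,b,zlo,zhi):
    m=b&(W[...,2]>zlo)&(W[...,2]<zhi); P=W[m]
    r=cv2.minAreaRect(P[:,:2].astype(np.float32)); print(name,len(P),'mean',P.mean(0).round(1),'min',P.min(0).round(),'max',P.max(0).round(),'rect',r)
blob('pail top',box(170,222,192,226),48,75)
blob('handle',box(170,222,192,226),15,45)
blob('yellow top',box(205,255,150,196),48,75)
blob('yellow handle',box(205,255,150,196),15,45)
blob('animal_a',box(250,285,208,240),15,90)
blob('animal_b',box(375,400,155,190),15,90)
blob('vase',box(325,365,125,165),60,160)
blob('hook',box(245,300,100,172),190,262)
blob('base',box(245,300,100,172),7,20)
blob('stand top',box(245,300,100,172),244,262)
blob('jars',box(325,380,85,118),60,160)
blob('mug',box(388,430,225,255),60,100)
blob('jar2',box(170,195,125,158),60,160)
g=f; z=cv2.resize(im[100:240,160:300],(560,560),interpolation=cv2.INTER_CUBIC)
f2=np.load('scene0.npz')['img'][180:300,160:340]; f2=cv2.resize(f2,(720,480))
cv2.imwrite('pics/c1.png',z[...,::-1]); cv2.imwrite('pics/c2.png',f2[...,::-1])
E
```

```text
table z 1.4972125517897439
bat (495.260498046875, -302.6738586425781) 141.80548095703125 [ 459.18010302 -263.00321244   12.76278232] 12.67830104842244
pail top 351 mean [515.  197.6  58.7] min [480. 160.  51.] max [549. 234.  71.] rect ((515.0985717773438, 197.9938507080078), (68.9690170288086, 58.01128387451172), 79.55908966064453)
handle 99 mean [523.5 253.1  32.8] min [481. 160.  16.] max [561. 304.  44.] rect ((521.4803466796875, 233.40992736816406), (140.0600128173828, 58.398887634277344), 78.29244232177734)
yellow top 341 mean [621.6  85.3  58.6] min [580.  42.  49.] max [664. 128.  65.] rect ((621.9403686523438, 85.75399780273438), (68.76729583740234, 58.26496505737305), 49.82003402709961)
yellow handle 105 mean [654.4 127.9  33.2] min [579.  43.  16.] max [713. 182.  45.] rect ((645.4720458984375, 113.02001953125), (140.38995361328125, 58.476707458496094), 49.340938568115234)
animal_a 143 mean [464.2  -4.3  43.3] min [430. -17.  21.] max [501.   8.  65.] rect ((465.65093994140625, -3.9777231216430664), (24.105512619018555, 71.29385375976562), 88.80945587158203)
animal_b 244 m
[... 785 characters left out ...]
 -44. 245.] max [774. -23. 257.] rect ((712.4873046875, -33.674076080322266), (122.45556640625, 15.564035415649414), 3.267397880554199)
jars 696 mean [ 884.9 -313.9   84.9] min [ 854. -394.   60.] max [ 922. -237.   99.] rect ((888.2003784179688, -315.6716003417969), (68.09544372558594, 157.05804443359375), 0.3989274501800537)
mug 213 mean [ 406.  -480.    77.5] min [ 367. -534.   60.] max [ 440. -437.   93.] rect ((403.51654052734375, -484.9323425292969), (96.06285858154297, 72.75254821777344), 88.97241973876953)
jar2 402 mean [747.6 267.2 101.4] min [718. 236.  61.] max [783. 305. 118.] rect ((751.1700439453125, 269.7784729003906), (66.90918731689453, 66.82598876953125), 78.81951141357422)
```

View pics/c1.png

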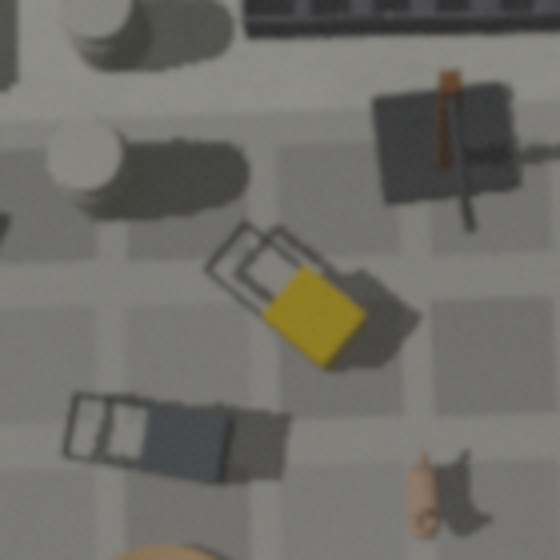

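View pics/c2.png

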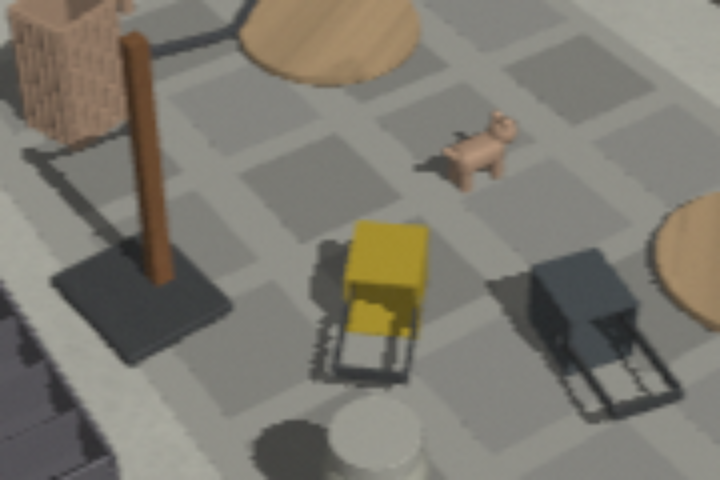

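The crop confirms it: the dark grey pail lies with its arch handle towards +y (crop c1 (80,425)), and the yellow one is separate. The hook points towards the robot, with its tip at c1 (470,230). Next I get the bat and hook positions, plus a delta helper.

```bash
cat >> h.py <<'E'
def delta(x,y,z,yaw,s=None):
    s=s or arm.get_state(); p=s['eef_pos']; a=np.radians(s['orientation'][2])
    d=np.array([x,y,z])-p; X=np.array([np.cos(a),np.sin(a)]); Y=np.array([np.sin(a),-np.cos(a)])
    sp=-((yaw-s['orientation'][2]+180)%360-180)
    print('travel cm',np.round([d[:2]@X/10,d[:2]@Y/10,-d[2]/10],2),'spin',round(sp,1))
E
python3 - <<'E'
from h import *
f=dict(np.load('top0.npz')); W=cloud(f); im=f['img']
hsv=cv2.cvtColor(im,cv2.COLOR_RGB2HSV)
def comp(u,v,lo=60):
    m=((hsv[...,1]>lo)&(hsv[...,0]<25)&(hsv[...,2]>80)).astype(np.uint8)
    n,l=cv2.connectedComponents(m); return l==l[v,u]
m=comp(341,224); (cx,cy),r=cv2.minEnclosingCircle(np.argwhere(m)[:,::-1].astype(np.float32)); print(cx,cy,r,m.sum())
u,v=np.argwhere(m)[:,1].mean(),np.argwhere(m)[:,0].mean()
def ray(u,v,z):
    d=f['T'][:3,:3]@np.array([(u-f['cx'])/f['fx'],(v-f['cy'])/f['fy'],1]); o=f['T'][:3,3]; return o+d*(z-o[2])/d[2]
print('bat',u,v,ray(u,v,12),ray(cx,cy,12))
H=W[100:172,245:300].reshape(-1,3); H=H[(H[:,2]>205)&(H[:,2]<262)]
for lo in range(645,785,12):
    q=H[(H[:,0]>=lo)&(H[:,0]<lo+12)]
    if len(q): print(lo,len(q),np.median(q,0).round(1),q[:,1].min().round(1),q[:,1].max().round(1),q[:,2].max().round())
d=np.array([np.cos(np.radians(79)),np.sin(np.radians(79))])
p=np.array([507.8,164.3])+125*d; print(p)
delta(480,-100,300,23.88)
E
```

```text
339.8559265136719 224.48304748535156 25.974992752075195 2083
bat 339.8622179548728 224.26452232357178 [ 459.25802009 -262.78680075   12.        ] [ 458.50012421 -262.73170631   12.        ]
645 5 [654.2 -41.  249.2] -44.0 -38.2 251.0
657 9 [661.7 -41.4 244.5] -44.7 -38.2 251.0
669 10 [674.6 -39.3 230.7] -45.0 -36.2 238.0
681 11 [687.9 -39.6 224.1] -43.0 -36.6 230.0
693 12 [698.3 -36.8 225.3] -40.0 -33.7 231.0
705 12 [710.1 -37.  229. ] -40.3 -33.9 232.0
717 14 [723.4 -34.3 228.2] -37.6 -31.3 234.0
729 10 [735.7 -34.5 231.7] -37.7 -31.5 236.0
741 12 [747.3 -31.7 233.6] -34.9 -28.8 239.0
753 34 [759.  -30.3 241.1] -38.6 -22.9 254.0
765 19 [770.3 -31.7 250. ] -38.0 -22.9 257.0
[531.65112442 287.00339793]
travel cm [ 39.84 -36.37  -5.05] spin 0.0
```

>>> send_rows([
  [3,-2.7,-1],
  [8,-7.3,-2],
  [13,-11.9,-3],
  [18,-16.4,-4],
  [23,-21,-5],
  [28,-25.6,-5],
  [33,-30,-5],
  [39.8,-36.4,-5],
], claw=[0,0,0,0,0,0,0,0], spin=[0,0,0,0,0,0,0,0])

```text
time: 1.1
eef_pos: [454.9, -157.5, 300.2]
orientation: [180.0, -0.0, 23.9]
wrist_force: [1.2, 0.0, -0.5]
gripper_width: 0.997
grasp_force: 0.0
```

```bash
python3 -c "
from h import *
delta(532,287,150,79)"
```

```text
travel cm [ 25.04 -37.53  15.02] spin -55.1
```

>>> send_rows([
  [3.2,-4.8,1],
  [6.4,-9.6,2.5],
  [9.6,-14.4,4.5],
  [12.8,-19.2,6.5],
  [16,-24,9],
  [19.2,-28.8,11],
  [22.2,-33.2,13],
  [24,-36,15],
], claw=[0,0,0,0,0,0,0,0], spin=[-8,-16,-24,-32,-40,-48,-55,-55])

```text
time: 2.1
eef_pos: [527.8, 270.2, 149.1]
orientation: [-180.0, -0.1, 79.1]
wrist_force: [0.9, -0.9, 0.4]
gripper_width: 1.0
grasp_force: 0.0
```

```bash
python3 - <<'E'
from h import *
s=arm.get_state(); f=arm.grab_frame('wrist'); save('w1',f)
from scipy.spatial.transform import Rotation as R
T=np.eye(4); T[:3,:3]=R.from_euler('xyz',s['orientation'],degrees=True).as_matrix(); T[:3,3]=s['eef_pos']
print(s['eef_pos'],s['orientation'],s['joint_pos'].round(1))
W=cloud(f,T@f['tool_from_camera'])
m=(W[...,2]>16)&(W[...,2]<75)&(W[...,1]>120)&(W[...,1]<340)&(W[...,0]>440)&(W[...,0]<600)
m2=m&(abs(W[...,2]-31)<9)&(W[...,1]>245)
for q in (m,m2):
    P=W[q].astype(np.float32); print(len(P),cv2.minAreaRect(P[:,:2]) if len(P) else '', P.min(0),P.max(0))
delta(532,287,150,79)
E
```

```text
[527.8396106  270.21221667 149.06362892] [-1.79960397e+02 -8.75430546e-02  7.90771401e+01] [-19.4  39.3 -16.5 101.5  15.6  41.5 -55. ]Traceback (most recent call last):
  File "<stdin>", line 10, in <module>
cv2.error: OpenCV(4.12.0) /io/opencv/modules/imgproc/src/convhull.cpp:143: error: (-215:Assertion failed) total >= 0 && (depth == CV_32F || depth == CV_32S) in function 'convexHull'
```

View pics/w1.png

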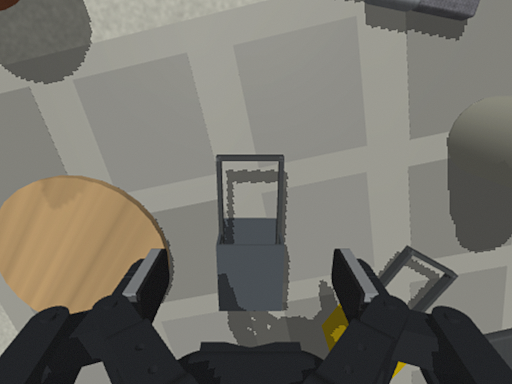

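The wrist view shows the pail squarely aligned with the handle bar at (251,157). The yellow pail is off to the right at (400,300), clear of the fingers.

```bash
python3 - <<'E'
from h import *
from scipy.spatial.transform import Rotation as R
s=arm.get_state(); f=arm.grab_frame('wrist')
M=f['tool_from_camera']; print(M.round(3), f['range_z'][157,251],f['range_z'][290,251])
T=np.eye(4); T[:3,:3]=R.from_euler('xyz',s['orientation'],degrees=True).as_matrix(); T[:3,3]=s['eef_pos']
W=cloud(f,T@M)
for v,u in ((157,251),(290,251),(157,220),(157,282),(244,220),(244,285),(309,220),(309,286)): print(u,v,W[v,u].round(1))
delta(532,287,29,79)
E
```

```text
[[ 1.00000e-03 -9.46000e-01 -3.24000e-01  8.38250e+01]
 [ 1.00000e+00  1.00000e-03  0.00000e+00  9.80000e-02]
 [-0.00000e+00 -3.24000e-01  9.46000e-01 -1.24367e+02]
 [ 0.00000e+00  0.00000e+00  0.00000e+00  1.00000e+00]] 273.28143 255.09872
251 157 [532.3 301.4   1.9]
251 290 [512.3 195.   57.7]
220 157 [503.2 306.8   1.4]
282 157 [561.3 295.9   1.8]
220 244 [492.7 239.   46.2]
285 244 [550.4 202.9   1.3]
220 309 [480.8 180.3  58.3]
286 309 [539.1 118.9   0.8]
travel cm [ 1.61  0.29 11.87] spin 0.2
```

>>> send_rows([
  [1.6,0,3],
  [1.6,0,6],
  [1.6,0,9],
  [1.6,0,11],
  [1.6,0,12],
  [1.6,0,12],
], claw=[0,0,0,0,0,0], spin=[0,0,0,0,0,0])

```text
time: 2.95
eef_pos: [531.2, 282.4, 30.0]
orientation: [-180.0, 0.0, 78.9]
wrist_force: [-0.6, -0.0, 0.5]
gripper_width: 1.0
grasp_force: 0.0
```

>>> send_rows([
  [0,0,0],
  [0,0,0],
  [0,0,0],
  [0,0,0],
  [0,0,0],
  [0,0,0],
], claw=[0.4,0.5,0.6,0.6,0.6,0.6], spin=[0,0,0,0,0,0], force=25)

```text
time: 3.7
eef_pos: [531.9, 283.3, 30.7]
orientation: [179.9, -0.1, 78.9]
wrist_force: [-0.1, 1.4, 5.8]
gripper_width: 0.67
grasp_force: 32.0
```

```bash
python3 - <<'E'
from h import *
s=arm.get_state(); print(s['eef_pos'])
f=arm.grab_frame('wrist'); save('w2',f)
E
```

```text
[531.86153786 283.32526519  30.71898828]
```

View pics/w2.png

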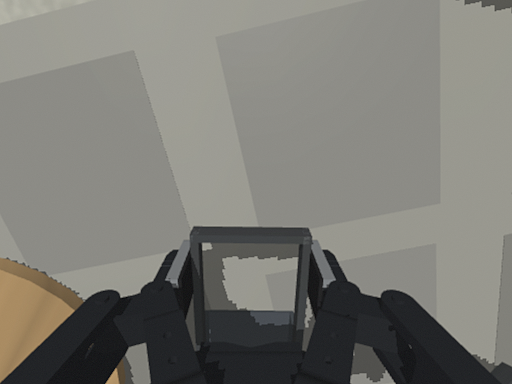

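The grip is on both legs just behind the bar. Now I tip the pail up over its bottom edge along an arc.

>>> send_rows([
  [-0.5,0,-1.6],
  [-1.3,0,-3.3],
  [-2.2,0,-4.6],
  [-3.3,0,-5.8],
  [-4.5,0,-6.9],
  [-5.8,0,-7.8],
  [-5.8,0,-7.8],
  [-5.8,0,-7.8],
], claw=[0.6,0.6,0.6,0.6,0.6,0.6,0.6,0.6], spin=[0,0,0,0,0,0,0,0], force=25)

```text
time: 4.75
eef_pos: [520.0, 226.1, 108.0]
orientation: [-180.0, -0.0, 78.9]
wrist_force: [-0.5, -0.1, -2.8]
gripper_width: 0.668
grasp_force: 30.9
```

```bash
python3 - <<'E'
from h import *
f=arm.grab_frame('scene'); g=cv2.resize(f['img'][200:320,240:400],(640,480)); cv2.imwrite('pics/s2.png',g[...,::-1])
E
```

```text
(no output)
```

View pics/s2.png

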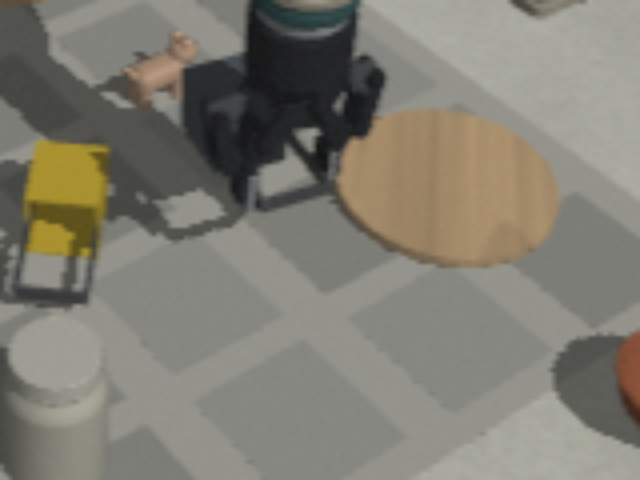

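The grip's torsional friction carried the pail without letting it turn. I'll try minimum grip with a jerk up and down.

>>> send_rows([
  [0,0,0],
  [0,0,-5],
  [0,0,-10],
  [0,0,-7],
  [0,0,-12],
  [0,0,-9],
  [0,0,-9],
  [0,0,-9],
], claw=[0.6,0.6,0.6,0.6,0.6,0.6,0.6,0.6], spin=[0,0,0,0,0,0,0,0], force=20)

```text
time: 5.8
eef_pos: [519.7, 225.9, 198.1]
orientation: [-180.0, 0.0, 78.9]
wrist_force: [-1.0, 0.7, -1.8]
gripper_width: 0.672
grasp_force: 30.7
```

```bash
cat >> h.py <<'E'
def tilt(show=True):
    # dark/grey pail seen by both fixed cams: points of body below the gripper
    s=arm.get_state(); p=s['eef_pos']; a=np.radians(s['orientation'][2]); X=np.array([np.cos(a),np.sin(a)]); Y=np.array([np.sin(a),-np.cos(a)])
    Q=[]
    for n in ('scene','top'):
        W=cloud(arm.grab_frame(n)).reshape(-1,3); W=W[~np.isnan(W[:,0])]
        d=W-p; t=np.stack([d[:,:2]@X,d[:,:2]@Y,d[:,2]],1)
        k=(abs(t[:,1])<33)&(abs(t[:,0])<150)&(t[:,2]<-22)&(t[:,2]>-150)&(W[:,2]>14); Q.append(t[k])
        k2=(abs(t[:,1])<33)&(t[:,0]<-48)&(t[:,0]>-150)&(t[:,2]<60)&(W[:,2]>14); Q.append(t[k2])
    for q in Q: print(len(q),*(np.percentile(q,[2,50,98],axis=0).round().tolist() if len(q) else ''))
E
python3 -c "
from h import *
tilt()"
```

```text
271 [-108.0, -26.0, -77.0] [-64.0, 30.0, -47.0] [-29.0, 32.0, -23.0]
213 [-108.0, -26.0, -78.0] [-73.0, 30.0, -44.0] [-49.0, 32.0, -15.0]
237 [-115.0, -27.0, -61.0] [-97.0, 2.0, -33.0] [-31.0, 28.0, -22.0]
402 [-115.0, -27.0, -37.0] [-85.0, 0.0, -17.0] [-57.0, 29.0, -1.0]
```

Jerking turned it about 35°. I'll ratchet it further.

>>> send_rows([
  [0,0,-6],
  [0,0,0],
  [0,0,-6],
  [0,0,0],
  [0,0,-6],
  [0,0,0],
  [-6,0,-6],
  [-6,0,-2],
], claw=[0.6,0.6,0.6,0.6,0.6,0.6,0.6,0.6], spin=[0,0,0,0,0,0,0,0], force=20)

```text
time: 6.9
eef_pos: [510.7, 165.6, 218.8]
orientation: [179.8, -0.1, 78.7]
wrist_force: [0.5, 0.8, -2.0]
gripper_width: 0.668
grasp_force: 31.7
```

```bash
python3 -c "
from h import *
tilt()"
```

```text
573 [-66.0, -26.0, -118.0] [-24.0, -4.0, -79.0] [9.0, 32.0, -31.0]
138 [-69.0, -26.0, -109.0] [-56.0, -13.0, -94.0] [-49.0, 32.0, -57.0]
236 [-77.0, -28.0, -123.0] [-60.0, 7.0, -74.0] [-24.0, 27.0, -39.0]
181 [-77.0, -28.0, -98.0] [-64.0, 1.0, -74.0] [-50.0, 26.0, -40.0]
```

>>> send_rows([
  [0,0,-6],
  [0,0,0],
  [0,0,-6],
  [0,0,0],
  [-4,0,-4],
  [-7,0,-6],
  [-8.5,0,-6],
  [-9,0,-6],
], claw=[0.6,0.6,0.6,0.6,0.6,0.6,0.6,0.6], spin=[0,0,0,0,0,0,0,0], force=20)

```text
time: 8.0
eef_pos: [490.8, 78.6, 278.4]
orientation: [180.0, -0.0, 78.9]
wrist_force: [0.8, -0.4, -2.6]
gripper_width: 0.674
grasp_force: 32.1
```

```bash
python3 -c "
from h import *
tilt(); delta(459,-263,240,5.5)"
```

```text
614 [-58.0, -26.0, -120.0] [-13.0, -2.0, -78.0] [14.0, 32.0, -32.0]
232 [-95.0, -30.0, -262.0] [-73.0, -9.0, -236.0] [-49.0, 31.0, -76.0]
52 [-64.0, 1.0, -102.0] [-56.0, 19.0, -85.0] [-44.0, 30.0, -50.0]
165 [-100.0, -31.0, -247.0] [-81.0, 3.0, -235.0] [-51.0, 28.0, -67.0]
travel cm [-34.18   3.47   3.8 ] spin 73.4
```

>>> send_rows([
  [-6,0,0],
  [-11,0.5,0],
  [-14,1,0],
  [-16,1,0],
  [-22,2,-1],
  [-28,3,0],
  [-32,3.4,0],
  [-34.2,3.5,0],
], claw=[0.6,0.6,0.6,0.6,0.6,0.6,0.6,0.6], spin=[0,0,0,0,9,18,27,36], force=20)

```text
time: 9.1
eef_pos: [459.6, -265.2, 277.4]
orientation: [-180.0, 0.0, 42.5]
wrist_force: [0.7, 0.3, -2.7]
gripper_width: 0.674
grasp_force: 32.2
```

```bash
python3 -c "
from h import *
delta(459,-263,180,5.5)"
```

```text
travel cm [ 0.11 -0.2   9.74] spin 37.0
```

>>> send_rows([
  [0,0,4],
  [0,0,0],
  [0,0,5],
  [0,0,1],
  [0,0,6],
  [0,0,9],
  [0,0,9.7],
  [0,0,9.7],
], claw=[0.6,0.6,0.6,0.6,0.6,0.6,0.6,0.6], spin=[9,18,27,37,37,37,37,37], force=20)

```text
time: 10.1
eef_pos: [460.2, -263.2, 181.2]
orientation: [-180.0, -0.0, 5.9]
wrist_force: [0.6, -0.5, -2.2]
gripper_width: 0.67
grasp_force: 32.2
```

```bash
python3 - <<'E'
from h import *
tilt(); delta(465,-263,146,5.5)
f=arm.grab_frame('scene'); g=cv2.resize(f['img'][100:260,160:360],(800,600)); cv2.imwrite('pics/s3.png',g[...,::-1])
E
```

```text
413 [-44.0, -31.0, -121.0] [-6.0, -22.0, -76.0] [21.0, 31.0, -29.0]
15 [-78.0, -30.0, -167.0] [-57.0, -9.0, -166.0] [-48.0, 24.0, -92.0]
236 [-54.0, -27.0, -120.0] [-36.0, -4.0, -83.0] [-11.0, 28.0, -41.0]
105 [-86.0, -31.0, -167.0] [-62.0, -5.0, -164.0] [-49.0, 28.0, -85.0]
travel cm [ 0.45 -0.05  3.62] spin 0.4
```

View pics/s3.png

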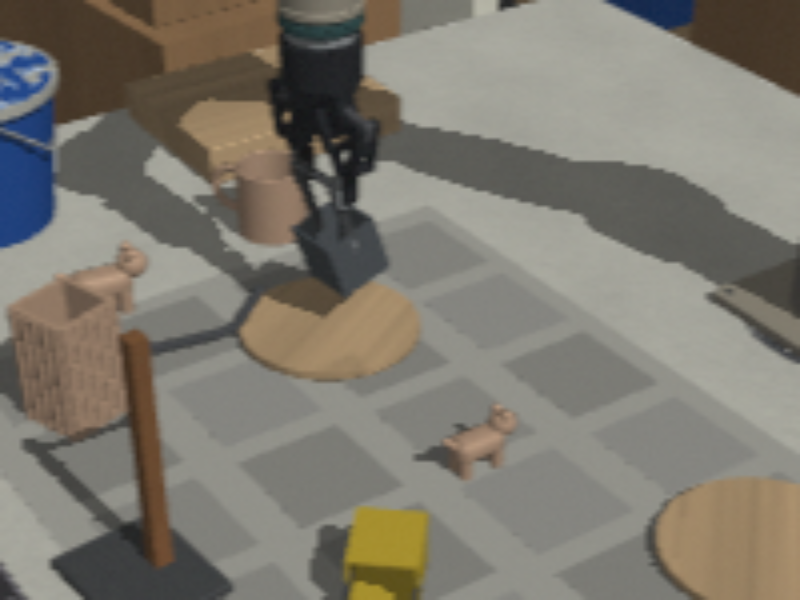

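The pail hangs about 10° off upright over the right-hand bat ((340,270) in the crop). I'll lower it and press it flat.

>>> send_rows([
  [0,0,2],
  [0,0,3.5],
  [0,0,4],
  [0,0,4.3],
  [0,0,4.5],
  [0,0,4.6],
  [0,0,4.7],
  [0,0,4.7],
], claw=[0.6,0.6,0.6,0.6,0.6,0.6,0.6,0.6], spin=[0,0,0,0,0,0,0,0], force=20)

```text
time: 11.25
eef_pos: [461.2, -263.9, 137.0]
orientation: [179.9, -0.2, 5.9]
wrist_force: [-2.0, 3.5, 17.7]
gripper_width: 0.669
grasp_force: 34.1
```

```bash
python3 -c "
from h import *
tilt()"
```

```text
434 [-49.0, -32.0, -123.0] [-6.0, -20.0, -79.0] [59.0, 31.0, -31.0]
9 [-81.0, -31.0, -123.0] [-68.0, -24.0, -122.0] [-52.0, -13.0, -104.0]
389 [-81.0, -30.0, -123.0] [-31.0, -4.0, -115.0] [83.0, 29.0, -42.0]
93 [-85.0, -27.0, -123.0] [-58.0, -2.0, -120.0] [-49.0, 29.0, -81.0]
```

>>> send_rows([
  [0,0,-0.2],
  [0,0,-0.2],
  [0,0,-0.2],
  [0,0,-0.2],
  [0,0,-0.2],
  [0,0,-0.2],
  [0,0,-0.2],
  [0,0,-0.2],
], claw=[0.6,0.6,0.3,0.2,0,0,0,0], spin=[0,0,0,0,0,0,0,0])

```text
time: 12.35
eef_pos: [459.5, -263.8, 136.1]
orientation: [-180.0, 0.0, 5.9]
wrist_force: [-0.8, 0.1, 0.2]
gripper_width: 0.998
grasp_force: 0.0
```

>>> send_rows([
  [0,0,-3],
  [0,0,-6],
  [0,0,-9],
  [0,0,-12],
  [0,0,-12],
  [0,0,-12],
  [0,0,-12],
  [0,0,-12],
], claw=[0,0,0,0,0,0,0,0], spin=[0,0,0,0,0,0,0,0])

```text
time: 13.35
eef_pos: [459.0, -263.6, 255.2]
orientation: [-179.9, 0.1, 5.9]
wrist_force: [-0.0, -0.1, 0.7]
gripper_width: 0.999
grasp_force: 0.0
```

```bash
python3 - <<'E'
from h import *
from scipy.spatial.transform import Rotation as R
s=arm.get_state(); f=arm.grab_frame('wrist'); save('w3',f)
T=np.eye(4); T[:3,:3]=R.from_euler('xyz',s['orientation'],degrees=True).as_matrix(); T[:3,3]=s['eef_pos']
Ws=[cloud(f,T@f['tool_from_camera'])]+[cloud(arm.grab_frame(n)) for n in('scene','top')]
for W in Ws:
    P=W.reshape(-1,3); P=P[~np.isnan(P[:,0])&(abs(P[:,0]-455)<75)&(abs(P[:,1]+263)<60)]
    for lo,hi in((65,95),(100,142),(142,158)):
        q=P[(P[:,2]>lo)&(P[:,2]<hi)].astype(np.float32)
        if len(q)>4: print(lo,len(q),q.mean(0).round(1),np.percentile(q,[1,99],axis=0).round(1).tolist(),cv2.minAreaRect(q[:,:2]))
delta(459,-263,137,5.5)
E
```

```text
Traceback (most recent call last):
cv2.error: OpenCV(4.12.0) /io/opencv/modules/imgproc/src/convhull.cpp:143: error: (-215:Assertion failed) total >= 0 && (depth == CV_32F || depth == CV_32S) in function 'convexHull'
```

View pics/w3.png

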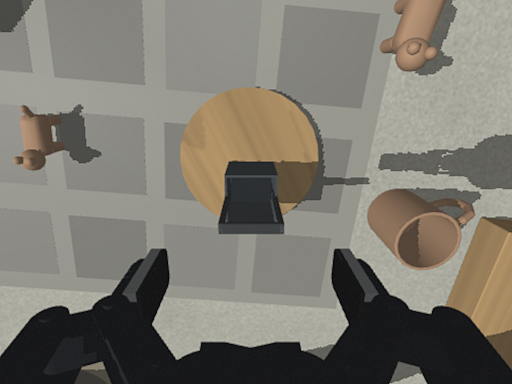

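The pail stands on the bat in line with the tool: bar at (251,227), bat centre about (250,152). I check its position by rays.

```bash
python3 - <<'E'
from h import *
from scipy.spatial.transform import Rotation as R
s=arm.get_state(); f=arm.grab_frame('wrist')
T=np.eye(4); T[:3,:3]=R.from_euler('xyz',s['orientation'],degrees=True).as_matrix(); T[:3,3]=s['eef_pos']
C=T@f['tool_from_camera']
def ray(u,v,z,C=C):
    d=C[:3,:3]@np.array([(u-f['cx'])/f['fx'],(v-f['cy'])/f['fy'],1]); o=C[:3,3]; return (o+d*(z-o[2])/d[2]).round(1)
print('bar',ray(219,227,151),ray(283,227,151)); print('rim far',ray(227,162,80),ray(276,162,80)); print('bat',ray(180,152,12),ray(319,152,12),ray(250,87,12))
t=arm.grab_frame('top'); W=cloud(t); im=t['img']; q=W[205:245,320:365].reshape(-1,3)
for lo,hi in((20,60),(60,85),(85,160)):
    k=q[(q[:,2]>lo)&(q[:,2]<hi)]
    if len(k)>3: print(lo,len(k),k.min(0).round(),k.max(0).round(),k.mean(0).round())
print(s['eef_pos'])
E
```

```text
bar [ 429.2 -239.1  151. ] [ 435.  -295.2  151. ]
rim far [ 471.3 -237.4   80. ] [ 476.7 -289.5   80. ]
bat [ 462.  -171.9   12. ] [ 480.6 -350.8   12. ] [ 550.  -253.9   12. ]
20 72 [ 392. -302.   20.] [ 513. -215.   60.] [ 429. -263.   38.]
60 57 [ 401. -299.   61.] [ 447. -238.   85.] [ 420. -265.   75.]
85 72 [ 401. -297.   85.] [ 440. -238.  159.] [ 430. -263.  144.]
[ 459.30590758 -263.70639906  255.72230093]
```

Base edge, rim and bar all agree: the pail is upright at about (431,-265), 29 mm from the bat's centre, which is within the 50 mm limit. Now I regrasp it.

>>> send_rows([
  [-1.5,0,0],
  [-2.8,0.1,1],
  [-2.8,0.1,4],
  [-2.8,0.1,7],
  [-2.8,0.1,10],
  [-2.8,0.1,11.7],
  [-2.8,0.1,11.7],
], claw=[0,0,0,0,0,0,0], spin=[0,0,0,0,0,0,0])

```text
time: 14.48
eef_pos: [429.7, -267.3, 137.8]
orientation: [-179.9, 0.2, 5.8]
wrist_force: [0.2, -0.1, 0.0]
gripper_width: 0.995
grasp_force: 0.0
```

>>> send_rows([
  [0,0,0],
  [0,0,0],
  [0,0,0],
  [0,0,0],
  [0,0,0],
  [0,0,0],
], claw=[0.3,0.4,0.6,0.6,0.6,0.6], spin=[0,0,0,0,0,0], force=60)

```text
time: 15.22
eef_pos: [432.0, -267.9, 140.3]
orientation: [179.9, -0.1, 5.9]
wrist_force: [-1.2, 1.1, 6.2]
gripper_width: 0.664
grasp_force: 63.9
```

>>> send_rows([
  [0,0,-1],
  [0,0,-3],
  [0,0,-6],
  [0,0,-9],
  [0,0,-12],
  [0,0,-13],
  [0,0,-13],
  [0,0,-13],
], claw=[0.6,0.6,0.6,0.6,0.6,0.6,0.6,0.6], spin=[0,0,0,0,0,0,0,0])

```text
time: 16.23
eef_pos: [431.0, -267.2, 268.0]
orientation: [-179.9, 0.1, 5.9]
wrist_force: [0.2, 0.8, -3.8]
gripper_width: 0.665
grasp_force: 64.6
```

```bash
python3 - <<'E'
from h import *
tilt(); s=arm.get_state(); print(s['eef_pos'],s['orientation'])
from scipy.spatial.transform import Rotation as R
f=arm.grab_frame('wrist'); save('w4',f)
T=np.eye(4); T[:3,:3]=R.from_euler('xyz',s['orientation'],degrees=True).as_matrix(); T[:3,3]=s['eef_pos']
a=np.radians(5.6); 
delta(686.4-140*np.cos(a),-38.3-140*np.sin(a),268,5.6)
E
```

```text
486 [-27.0, -32.0, -126.0] [7.0, -21.0, -82.0] [32.0, 31.0, -28.0]
1 [-54.0, -5.0, -254.0] [-54.0, -5.0, -254.0] [-54.0, -5.0, -254.0]
158 [-30.0, -29.0, -129.0] [-17.0, -8.0, -119.0] [27.0, 21.0, -57.0]
17 [-57.0, -30.0, -254.0] [-53.0, -13.0, -252.0] [-48.0, 23.0, -250.0]
[ 431.07070977 -267.29787588  267.95777117] [-1.79920880e+02  1.15148310e-01  5.88223089e+00]
travel cm [ 1.373e+01 -2.024e+01  1.000e-02] spin 0.3
```

View pics/w4.png

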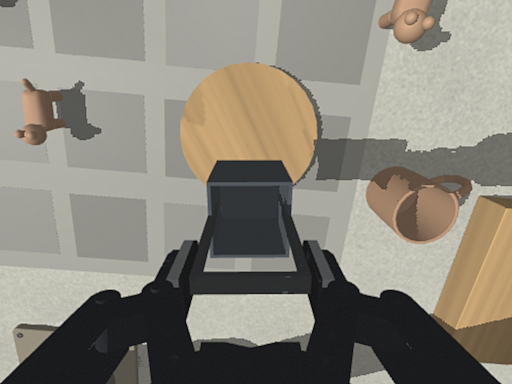

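The pail is held upright, with its axis centred in the grip. I carry it to in front of the hook.

>>> send_rows([
  [1.4,-2,0.3],
  [4,-6,0.6],
  [7,-10.3,0.9],
  [10,-14.7,1.2],
  [12,-17.7,1.2],
  [13.2,-19.5,1.2],
  [13.7,-20.2,1.2],
  [13.7,-20.2,1.2],
], claw=[0.6,0.6,0.6,0.6,0.6,0.6,0.6,0.6], spin=[0,0,0,0,0,0,0,0])

```text
time: 17.38
eef_pos: [547.0, -53.6, 256.9]
orientation: [180.0, 0.0, 5.8]
wrist_force: [-0.7, -0.6, -2.6]
gripper_width: 0.663
grasp_force: 64.7
```

```bash
python3 - <<'E'
from h import *
from scipy.spatial.transform import Rotation as R
s=arm.get_state(); f=arm.grab_frame('wrist'); save('w5',f); np.savez('w5.npz',**f)
T=np.eye(4); T[:3,:3]=R.from_euler('xyz',s['orientation'],degrees=True).as_matrix(); T[:3,3]=s['eef_pos']
np.save('T5.npy',T@f['tool_from_camera'])
W=cloud(f,T@f['tool_from_camera'])
P=W.reshape(-1,3); P=P[(P[:,0]>625)&(P[:,0]<790)&(abs(P[:,1]+35)<40)&(P[:,2]>205)&(P[:,2]<270)]
print(s['eef_pos'],s['orientation'],len(P))
for lo in range(630,785,15):
    q=P[(P[:,0]>=lo)&(P[:,0]<lo+15)]
    if len(q): print(lo,len(q),np.median(q,0).round(1),q[:,1].min().round(1),q[:,1].max().round(1),q[:,2].max().round(1))
a=np.radians(5.6); delta(685,-38.3,256,5.6)
E
```

```text
[547.00323183 -53.62830297 256.92947961] [1.79962053e+02 4.00097823e-02 5.83064899e+00] 862
645 519 [654.8 -40.3 249.4] -44.6 -35.4 252.4
660 343 [664.1 -39.6 241.5] -44.0 -34.7 248.1
travel cm [13.92 -0.2   0.1 ] spin 0.2
```

View pics/w5.png

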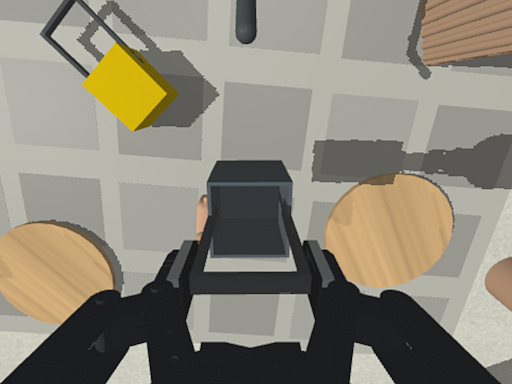

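The wrist view shows the hook tip at (246,35), i.e. world (655,-40,252), in agreement with the top view. I advance over the tip.

>>> send_rows([
  [2,0,0],
  [5,-0.1,0],
  [8,-0.2,0],
  [10.5,-0.2,0],
  [12.5,-0.2,0],
  [13.6,-0.2,0],
  [13.9,-0.2,0],
  [13.9,-0.2,0],
], claw=[0.6,0.6,0.6,0.6,0.6,0.6,0.6,0.6], spin=[0,0,0,0,0,0,0,0])

```text
time: 18.42
eef_pos: [684.7, -37.1, 257.1]
orientation: [180.0, 0.1, 5.8]
wrist_force: [-0.5, 0.3, -2.1]
gripper_width: 0.662
grasp_force: 64.7
```

>>> send_rows([
  [0,0,1],
  [0,0,2],
  [0,0,2.8],
  [0,0,3.3],
  [0,0,3.5],
  [0,0,3.7],
  [0,0,3.7],
  [0,0,3.7],
], claw=[0.6,0.6,0.6,0.6,0.6,0.6,0.6,0.6], spin=[0,0,0,0,0,0,0,0])

```text
time: 19.42
eef_pos: [685.5, -36.5, 220.4]
orientation: [180.0, -0.0, 5.9]
wrist_force: [-0.6, 0.5, -2.4]
gripper_width: 0.667
grasp_force: 64.8
```

>>> send_rows([
  [0,0,0.1],
  [0,0,0.2],
  [0,0,0.3],
  [0,0,0.3],
  [0,0,0.3],
], claw=[0.6,0.6,0.6,0.6,0.6], spin=[0,0,0,0,0])

```text
time: 20.05
eef_pos: [685.4, -36.4, 217.6]
orientation: [180.0, -0.0, 5.9]
wrist_force: [-0.9, -1.0, 2.1]
gripper_width: 0.666
grasp_force: 65.2
```

The weight is now on the hook. I release and retreat straight up.

>>> send_rows([
  [0,0,0],
  [0,0,0],
  [0,0,0],
  [0,0,0],
  [0,0,0],
  [0,0,0],
  [0,0,0],
  [0,0,0],
], claw=[0.5,0.4,0.3,0.25,0.15,0,0,0], spin=[0,0,0,0,0,0,0,0], force=20)

```text
time: 21.05
eef_pos: [685.4, -36.5, 217.1]
orientation: [-180.0, -0.0, 5.9]
wrist_force: [0.8, 0.8, -0.6]
gripper_width: 0.994
grasp_force: 0.0
```

>>> send_rows([
  [0,0,-1],
  [0,0,-3],
  [0,0,-6],
  [0,0,-10],
  [0,0,-13],
  [0,0,-15],
  [0,0,-15],
  [0,0,-15],
], claw=[0,0,0,0,0,0,0,0], spin=[0,0,0,0,0,0,0,0])

```text
time: 22.05
eef_pos: [684.9, -36.4, 366.4]
orientation: [-180.0, 0.1, 5.9]
wrist_force: [0.1, 0.6, -0.2]
gripper_width: 1.002
grasp_force: 0.0
```

```bash
python3 - <<'E'
from h import *
f=arm.grab_frame('scene'); g=cv2.resize(f['img'][120:280,140:340],(800,600)); cv2.imwrite('pics/s4.png',g[...,::-1])
W=cloud(f).reshape(-1,3)
for W in (W,cloud(arm.grab_frame('top')).reshape(-1,3)):
    P=W[(abs(W[:,0]-685)<70)&(abs(W[:,1]+37)<45)&(W[:,2]>60)&(W[:,2]<245)]
    for lo,hi in((75,110),(110,165),(217,245)):
        k=P[(P[:,2]>lo)&(P[:,2]<hi)]
        if len(k): print(lo,len(k),np.percentile(k,[2,98],axis=0).round(0).tolist())
E
```

```text
75 133 [[657.0, -67.0, 88.0], [717.0, -5.0, 110.0]]
110 470 [[657.0, -68.0, 112.0], [718.0, -6.0, 160.0]]
217 144 [[661.0, -63.0, 218.0], [751.0, -8.0, 243.0]]
```

View pics/s4.png

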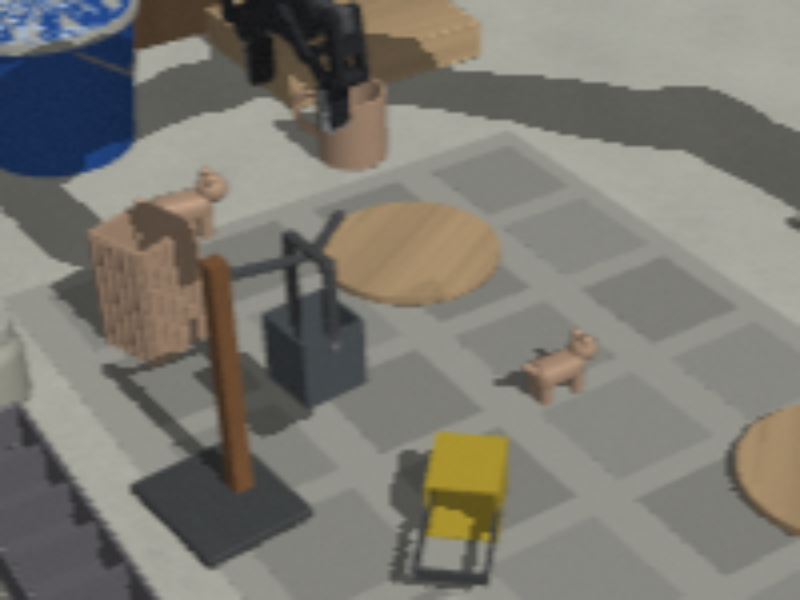

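The pail hangs upright in the hook at (315,340) and the bystanders are untouched. I let any swing settle.

>>> send_rows([
  [0,0,-2],
  [0,0,-2],
  [0,0,-2],
  [0,0,-2],
  [0,0,-2],
  [0,0,-2],
  [0,0,-2],
  [0,0,-2],
], claw=[0,0,0,0,0,0,0,0], spin=[0,0,0,0,0,0,0,0])

```text
time: 23.15
eef_pos: [685.3, -36.5, 387.1]
orientation: [180.0, -0.0, 5.9]
wrist_force: [-0.2, -0.7, 0.3]
gripper_width: 1.001
grasp_force: 0.0
```

>>> send_rows([
  [0,0,0],
  [0,0,0],
  [0,0,0],
  [0,0,0],
  [0,0,0],
  [0,0,0],
  [0,0,0],
  [0,0,0],
], claw=[0,0,0,0,0,0,0,0], spin=[0,0,0,0,0,0,0,0])

```text
time: 24.15
eef_pos: [685.4, -36.5, 387.1]
orientation: [180.0, -0.0, 5.9]
wrist_force: [-0.7, 0.0, -0.3]
gripper_width: 1.001
grasp_force: 0.0
```

```bash
python3 - <<'E'
from h import *
for i in range(6):
    W=cloud(arm.grab_frame('scene')).reshape(-1,3); k=W[(abs(W[:,0]-685)<60)&(abs(W[:,1]+37)<45)&(W[:,2]>80)&(W[:,2]<165)]; print(len(k),k.mean(0).round(1),k.min(0).round(1))
print(arm.sign_off())
E
```

```text
603 [691.  -30.8 129.8] [654.8 -71.5  87.1]
603 [690.9 -30.9 129.7] [654.7 -72.4  87.2]
605 [690.9 -30.9 129.8] [654.5 -72.1  87.6]
600 [690.8 -30.9 129.7] [653.7 -71.6  87.1]
603 [690.8 -30.7 129.6] [654.4 -71.6  88.3]
600 [690.8 -31.  129.7] [654.  -71.8  87.1]
the job is handed in; nothing more can be done
None
```

The pail stood upright on the right-hand bat, let go, about 29 mm from its centre, and now hangs still by its handle in the hook, mouth up; I saw no bystander move and handed the job in at about 24 s, but the hand-in returned no verdict.

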